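# Peg the drying post into the board and slip the napkin ring over it

## Task

Take the red drying post from its wooden holder and plug it into the drying board: its hole is hidden under a flush dust plug somewhere inside the brass circle, so feel for it by sliding the peg about under light pressure (never over 30 N) until it drops in, and press the post fully home, flange flat on the pad. Then slip the fired-clay napkin ring over the standing post so that it rests flat on the flange, and leave the bystanding things where they are.

Things in the scene. Friction and masses are not known exactly. Their poses are not given: they have to be found in the camera images.
- mark (a point): Centre of the thin brass circle (48 mm across) on the drying board, on the top face of its grey pad, z up. The pad has one vertical blind hole, 16 mm across, 22 mm deep, hidden and not measured: its centre lies anywhere within 7.5 mm of this point along this frame's x and along its y. A dust plug of the same grey closes it flush; its weak spring gives way under 0.3 to 0.7 N and lets the peg in.
- board: The drying board, fixed to the table: brown wooden frame 150 (x) by 160 mm (y), 32 mm high, around the 90 by 90 mm grey pad, whose top is 30 mm above the table (2 mm below the frame's). The pad floats on springs: it stays level and sinks straight down about 0.4 mm per newton pressed on it, at most 8 mm. Origin in the middle of the board's underside, 30 mm below the mark; z up.
- post_mid (a point): Centre of the grip of the loose drying post, z up along the post. The grip is a red square bar 18 by 18 mm (sides along this frame's x and y), 54 mm tall, from 29 mm below to 25 mm above this point. Below it sits a round wooden flange 40 mm across, 6 mm thick. It starts upright in the holder. About 150 g.
- post_foot (a point): Centre of the underside of the post's flange, 35 mm below post_mid; z up. From here a round peg 14 mm in diameter runs 16 mm down, its foot chamfered by 2 mm. With the post fully home this point is level with the top of the pad.
- post: The same post; origin at the centre of the flange's underside, z up.
- holder: Fixed plywood block 80 by 80 mm, 45 mm high, in which the post stands: the post's flange lies on its top, the peg loosely in its 21 mm hole. Origin in the middle of its underside, on the table.
- ring_mid (a point): Centre (half-way up) of the loose napkin ring: pinkish fired clay, outer diameter 60 mm, hole 34 mm, 24 mm high, its axis z upright; about 110 g. It starts lying flat on a white tile, so its underside is 12 mm below this point.
- napkin_ring: The same ring; origin in the middle of its underside, z along its axis.
- tile: Fixed white tile 110 by 110 mm, 12 mm thick, under the ring; origin in the middle of its underside. Holder and tile may stand on either side of the board.
- glaze_jar: Bystander: loose amber jar, 56 mm across, 75 mm high; origin in the middle of its underside.
- cutter: Bystander: loose round steel cutter, 60 mm across, 28 mm high; origin in the middle of its underside.
- slip_bowl: Bystander: loose white bowl, 110 mm across, 45 mm high; origin in the middle of its underside.
- brush_cup: Bystander: loose blue cup, 72 mm across, 90 mm high; origin in the middle of its underside.
- modelling_tool: Bystander: loose wooden-handled spatula, 170 mm long, lying on the table along its x.
- pin_mid (a point): Bystander: centre of a loose red rolling pin lying along y, 44 mm thick, 340 mm long over its handles.
There are look-alikes about, which are no part of the job. Leave any purple look-alike of the post alone. What is shaped like the board but turquoise is not meant.

How it is judged (in metres and radians):
On the way:
1. the post stands upright in the board's hole, pressed fully home, with the ring not yet on it (z of post_foot in the frame of mark below 0.0025 m and distance between post_foot and mark below 0.016 m and angle between post_mid's own z axis and vertical below 0.08 rad and horizontal distance between ring_mid and post_mid above 0.06 m), for 0.2 s.
At the end, for the whole second after the job is handed in: The post stands upright (within 0.08 rad) in the board's hole, its flange within 2.5 mm of the pad's top, and the napkin ring lies flat around it on the flange (within 4 mm in height, 0.12 rad), both at rest (z of post_foot in the frame of mark below 0.0025 m and distance between post_foot and mark below 0.016 m and angle between post_mid's own z axis and vertical below 0.08 rad and horizontal distance between ring_mid and post_mid below 0.011 m and z of ring_mid in the frame of post_foot between 0.012 and 0.022 m and angle between ring_mid's own z axis and vertical below 0.12 rad and linear speed of each of napkin_ring, post below 0.02 m/s); the robot touches nothing.
It fails at once if the post is pressed on the board with more than 30 N (contact force between post and board above 30 N).
It fails at once if a bystander is pushed 3 cm or more from its place (distance of any of glaze_jar, cutter, slip_bowl, brush_cup, modelling_tool, pin_mid from where it was at the start of the episode above 0.03 m).
It also fails if it takes over 72 s, if anything falls off the work surface, if the arm or the gripper's body presses on something with over 40 N, if the wrist force passes 120 N, or if a joint passes its speed limit or range.

## Robot

A 6-joint arm with a two-finger parallel gripper is mounted at the origin on the work surface. World frame = base frame: x ahead of the robot, y to its left, z up, the work surface at z = 0. Lengths are in m, angles in degrees, forces in N, time in s.
With the tool pointing down it reaches from about 0.35 to 0.875 m from the base axis. Payload 4.2 kg.
Tool frame: the origin (TCP) lies on the centre line of the jaws, within the pads' length; the fingertips stand 17 mm ahead of it and the grasp point (between the pads) lies 2 mm behind it (tips_ahead is the distance from the TCP to the fingertips, in m); z points along the fingers, x is the direction in which the jaws open and shut, and the axes are right-handed (so a half turn about z gives the same grasp; the last joint's range is limited). The gripper opens to 87 mm and grips with 3 to 60 N. Pads are 19 mm wide; open, the fingers measure 117 mm over their backs; the gripper's body (75 mm by 190 mm) begins 51 mm behind the grasp point.
Start: joints at [89.416, 22.042, 0.453, 0, -68.411, -14.817], TCP at [0.166, 0.603, 0.214] pointing down, gripper open.
Joint ranges: [-179.83, 179.83], [-69.29, 118.12], [-61.27, 80.66], [-181.25, 117.63], [-171.15, -9.14], [-177.46, 177.46]. Speed limits (degrees/s): [159.86, 159.86, 180, 180, 180, 180].

## Interface

Orientations are given as a 3x3 rotation matrix whose columns are the frame's x, y, z axes.
In Python, from station import sense, capture, camera_info, finish_job, boxes_of, spot_point, tips_ahead gives the robot as it stands. The module is installed in compiled form; this text tells all that it offers.
- The arm moves only by the tool carry_out, never from a script. Its arguments are lists of equal length, an entry for each row: "delta_pos": the shift along the tool's x, y, z scaled (see below), a list of three; "spin": the turn about the tool's z scaled (see below); "gripper": the opening in per cent of the stroke, from 0 (shut) to 100 (fully open). In form: {"delta_pos": [[x, y, z], ...], "spin": [spin, ...], "gripper": [gripper, ...]}. A call has 1 to 12 rows; each row is the pose to reach, as a shift and turn from the pose commanded when the call began, along the tool's axes at that moment; what a row does not reach only later rows make up. The controller multiplies each number of a shift by 0.1 m and each number of a turn by pi/4 rad. A row lasts 1/8 s, in which the tool goes at most 62.5 mm and 10.7 degrees, less where a joint would pass 70% of its speed; a pose out of reach is approached as far as the arm can. A call with a number of a shift or a turn outside -1 to 1 is refused whole. A call with a gripper value outside its range is refused whole. The fingers move at their own pace and stop on an object; the grip force is fixed at half the most. Time passes only in rows, so rows that repeat a pose let the fingers close. It gives the time, the measured TCP pose, the force and the opening at its end, in the units of the state.
- sense(): the state, without advancing time (a new reading comes with each control period).
- capture(name): name is "side" or "top"; returns the picture (480x640x3 uint8, red, green, blue); there is no depth.
- camera_info(name): a dict with "fov_y" (degrees; the focal length in pixels is half the picture's height over the tangent of half this angle, whatever the lens; pixels are square), "cx", "cy" (the principal point, pixels), "origin" and "rotation" of the camera in the world. Camera axes: x right, y down, z forward; pixel columns grow to the right and rows downward; lengths in m; the calibration is good to about 2 mm. A picture is of the moment at which its call begins. camera_info takes no time and is no camera call.
- finish_job(): hands the job in, once; it reports no verdict.
Trained networks look in the newest picture that a camera, given by its name, has taken for a name from the list of things; names that differ only in an ending like _2 or _b are one class to them, and where a whole thing is asked for, a point or a joint stands for the part that bears it (a point fixed in the world has none). Each returns a list of dicts, best first, with "p" (0 to 1); they miss things now and then, are a little off and sometimes report something else, mostly with a low value. They report only what shows in the picture. A call takes as long as a camera call. They do not tell look-alikes from the thing itself.
- boxes_of(camera, query): "centre" ([x, y, z] in m, in world coordinates, good to about 4 mm: the middle of the surface that is visible of it).
- spot_point(camera, query): "centre" ([x, y, z] in m, in world coordinates, good to about 4 mm: a listed point, or the origin of a listed thing).
The state is a dict: "time_s": time; "joints": joint angles; "joint_velocities": joint speeds; "effort": joint torques, N m; "tcp_pos": TCP position; "ee_rot": TCP orientation; "wrist_force": force on the tool from outside, world axes, zero at the start; "moment": the same for the moment, N m; "gripper_width": opening from 0.0 (shut) to 1.0 (fully open).
Only numpy, scipy, OpenCV 4.12 (cv2) and the standard library are available. Lean on these libraries where they do the work, as an engineer would, in place of code of your own. Each camera call takes 0.05 s, during which the arm holds its last target. There are 200 camera calls.

## Working session

There is one attempt and no reset: what is moved stays moved. The work goes in short steps, Python scripts to look and compute and a tool call to move; the robot and the scene stay as the last step left them, time stands still between calls to the robot, and variables do not carry over. Pictures are saved under pics/ and viewed, and the job is handed in when it is done.

Besides the shell and the picture viewer there is one more tool, called after "Request:" as name(argument=value, ...) on one line, values as JSON. carry_out: Moves the arm, as the interface text tells. Its arguments: {"type":"object","properties":{"delta_pos":{"type":"array","items":{"type":"array","items":{"type":"number","minimum":-1,"maximum":1}}},"spin":{"type":"array","items":{"type":"number","minimum":-1,"maximum":1}},"gripper":{"type":"array","items":{"type":"number"}}},"required":["delta_pos","spin","gripper"]}

```bash
mkdir -p pics; python3 - <<'E'
from station import *
import cv2,numpy as np
np.set_printoptions(precision=4,suppress=True)
for c in ["side","top"]:
    im=capture(c); cv2.imwrite(f"pics/{c}0.png",im[:,:,::-1]); print(c,camera_info(c))
    for q in ["mark","post_mid","post_foot","ring_mid","holder","board"]:
        print(q,[(np.round(d["centre"],4),round(d["p"],2)) for d in spot_point(c,q)])
s=sense(); print(s); print(tips_ahead)
E
```

```text
side {'fov_y': 43.74284692797106, 'cx': 319.42458796410864, 'cy': 239.35619860884438, 'origin': array([ 0.3162, -1.0218,  0.7568]), 'rotation': array([[ 0.9604, -0.1586,  0.2292],
       [-0.2787, -0.5281,  0.8022],
       [-0.0062, -0.8342, -0.5514]])}
mark [(array([0.5795, 0.0497, 0.0323]), 0.72), (array([0.3285, 0.1018, 0.0332]), 0.68)]
post_mid [(array([ 0.4492, -0.2704,  0.0514]), 0.98), (array([ 0.5563, -0.2689,  0.0774]), 0.59)]
post_foot [(array([ 0.551 , -0.2661,  0.0457]), 0.92), (array([ 0.4488, -0.2795,  0.016 ]), 0.56), (array([ 0.7371,  0.1476, -0.0054]), 0.49)]
ring_mid [(array([0.5359, 0.2759, 0.0246]), 0.79), (array([ 0.5585, -0.2676,  0.0749]), 0.58)]
holder [(array([ 0.5513, -0.2616,  0.0006]), 0.88)]
board [(array([0.5799, 0.0517, 0.0009]), 0.65), (array([ 0.3294,  0.105 , -0.0033]), 0.55)]
top {'fov_y': 54.6053844386254, 'cx': 324.43439022458824, 'cy': 242.20725053233744, 'origin': array([ 0.368 , -0.0767,  0.9282]), 'rotation': array([[ 0.0338, -0.9729,  0.2289],
       [-0.9994, -0.0336,  0.0052],
       [ 0.0027, -0.229 , -0.9734]])}
mark [(array([0.5811, 0.04
[... 353 characters left out ...]

holder [(array([ 0.5503, -0.2648, -0.0029]), 0.8)]
board [(array([0.3315, 0.1021, 0.003 ]), 0.74), (array([ 0.5832,  0.0534, -0.0025]), 0.7)]
{'time_s': 0.7, 'joints': array([ 89.4148,  22.0399,   0.4526,  -0.0015, -68.4134, -14.8171]), 'joint_velocities': array([ 0.0812, -0.062 ,  0.0142, -0.0051,  0.0634,  0.0703]), 'effort': array([  0.0003, -39.0328,  18.7586,   4.2235,   0.0155,  -0.    ]), 'tcp_pos': array([0.166 , 0.6025, 0.2137]), 'ee_rot': array([[-0.2656, -0.9641, -0.    ],
       [-0.9641,  0.2656, -0.    ],
       [ 0.    ,  0.    , -1.    ]]), 'wrist_force': array([ 1.1945, -0.4981, -0.8835]), 'moment': array([0.021 , 0.0306, 0.0285]), 'gripper_width': 0.9988803340607061}
0.017
```

View pics/side0.png

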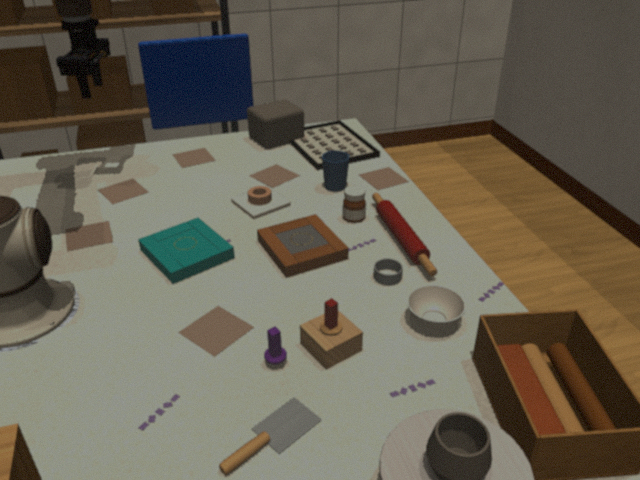

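View pics/top0.png

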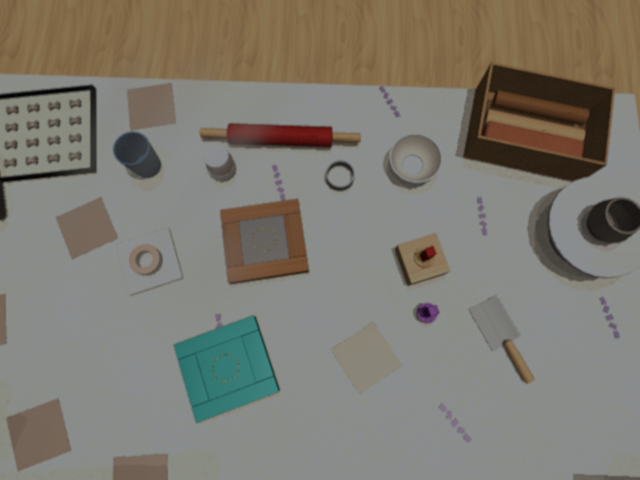

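Candidates. Post: red one in the wooden holder, side (331,315) / top (428,253), against the purple post at side (275,345) / top (427,312). Board: brown at top (264,240), against turquoise at (226,368). Ring: pink on the white tile at top (145,260), against the steel cutter at (340,175). I choose the red post, brown board and pink ring, and check them in close crops.

```bash
cat > h.py <<'E'
from station import *
import cv2,numpy as np
np.set_printoptions(precision=4,suppress=True)
def cam(c):
    i=camera_info(c); return i,240/np.tan(np.radians(i["fov_y"]/2))
def px2w(c,u,v,z):
    i,f=cam(c); d=i["rotation"]@np.array([(u-i["cx"])/f,(v-i["cy"])/f,1]); o=i["origin"]
    return o+d*(z-o[2])/d[2]
def w2px(c,p):
    i,f=cam(c); q=i["rotation"].T@(np.array(p)-i["origin"]); return np.array([i["cx"]+f*q[0]/q[2],i["cy"]+f*q[1]/q[2]])
def crop(im,u,v,r,s=400):
    u,v=int(u),int(v); return cv2.resize(im[max(v-r,0):v+r,max(u-r,0):u+r,::-1],(s,s),interpolation=cv2.INTER_CUBIC)
E
python3 - <<'E'
from h import *
t=cv2.imread("pics/top0.png")[:,:,::-1]; s=cv2.imread("pics/side0.png")[:,:,::-1]
a=np.hstack([crop(t,428,255,32,399),crop(t,264,240,50,399)]); 
cv2.imwrite("pics/c1.png",a)
b=np.hstack([crop(s,331,325,40,399),crop(t,145,260,40,399)]); cv2.imwrite("pics/c2.png",b)
E
```

```text
(no output)
```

View pics/c1.png

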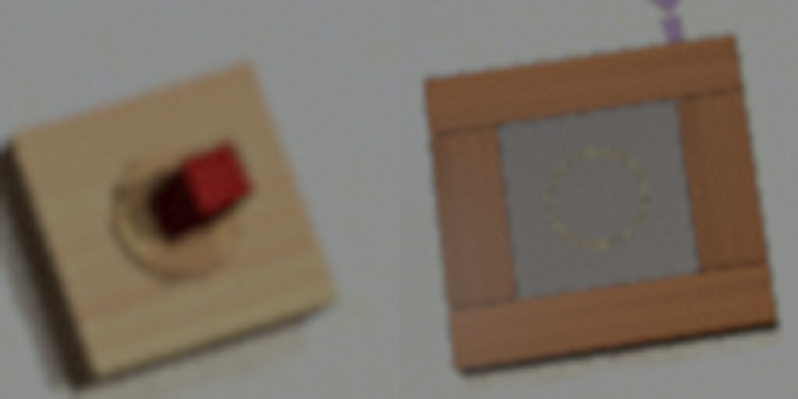

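View pics/c2.png

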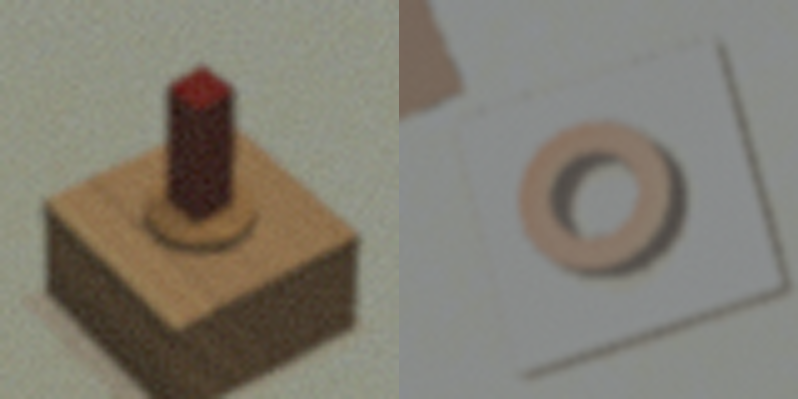

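```bash
python3 - <<'E'
from h import *
T=lambda u,v,ou,ov,s,z: px2w("top",ou+u/s,ov+v/s,z)
print("grip top",T(217,175,396,223,6.234,.105), "side", px2w("side",291+202/4.99,285+88/4.99,.105))
print("circle",T(198.5,196.5,214,190,3.99,.03))
print("ring top",T(195.5,196.5,105,220,4.9875,.036))
h=[T(*p,396,223,6.234,.045) for p in [(14,140),(250,65),(333,300),(95,375)]]
b=[T(*p,214,190,3.99,.032) for p in [(26,80),(336,37),(376,325),(61,370)]]
pad=[T(*p,214,190,3.99,.03) for p in [(99,127),(279,100),(298,270),(118,298)]]
for n,q in (("holder",h),("board",b),("pad",pad)):
    q=np.array(q); print(n,q.mean(0))
    for i in range(4):
        d=q[(i+1)%4]-q[i]; print(np.linalg.norm(d),np.degrees(np.arctan2(d[1],d[0]))%90)
E
```

```text
grip top [ 0.5518 -0.2655  0.105 ] side [ 0.5523 -0.2673  0.105 ]
circle [0.5812 0.0488 0.03  ]
ring top [0.5313 0.2785 0.036 ]
holder [ 0.5508 -0.2654  0.045 ]
0.07898280653397369 19.818124008635507
0.07788728039318235 17.981099404465084
0.07808424660150308 19.32673342746864
0.0771940658692657 18.633905805926815
board [0.5788 0.0477 0.032 ]
0.15765353813379634 10.293282582069196
0.14942257340974083 10.199454487547115
0.15452249631879916 10.20361208674612
0.14920846200204643 11.401776099991686
pad [0.5805 0.0487 0.03  ]
0.09122751736437337 10.893037361753557
0.08806931279162217 9.19033824193184
0.08933511911872066 11.005562942345279
0.08820884908945774 10.422589859371273
```

Request:
carry_out(delta_pos=[[1,-0.86,0],[1,-0.86,0],[1,-0.86,0]], spin=[0,0,0], gripper=[80,80,80])

```text
time_s: 1.08
tcp_pos: [0.2233, 0.48, 0.2142]
ee_rot: [[-0.268, -0.963, -0.0], [-0.963, 0.268, -0.0], [0.0, 0.0, -1.0]]
wrist_force: [-0.5, 0.6, 0.2]
gripper_width: 0.817
```

Request:
carry_out(delta_pos=[[1,-0.86,0],[1,-0.86,0],[1,-0.86,0]], spin=[0,0,0], gripper=[80,80,80])

```text
time_s: 1.45
tcp_pos: [0.2794, 0.3617, 0.2141]
ee_rot: [[-0.268, -0.963, 0.0], [-0.963, 0.268, 0.001], [-0.001, 0.0, -1.0]]
wrist_force: [0.1, 0.3, -0.1]
gripper_width: 0.8
```

Request:
carry_out(delta_pos=[[1,-0.86,0],[1,-0.86,0],[1,-0.86,0]], spin=[0,0,0], gripper=[80,80,80])

```text
time_s: 1.82
tcp_pos: [0.3359, 0.2432, 0.214]
ee_rot: [[-0.269, -0.963, 0.0], [-0.963, 0.269, 0.001], [-0.001, -0.0, -1.0]]
wrist_force: [-0.8, 0.3, 0.9]
gripper_width: 0.801
```

Request:
carry_out(delta_pos=[[1,-0.86,0],[1,-0.86,0],[1,-0.86,0]], spin=[0,0,0], gripper=[80,80,80])

```text
time_s: 2.2
tcp_pos: [0.3928, 0.1242, 0.2138]
ee_rot: [[-0.27, -0.963, 0.001], [-0.963, 0.27, 0.0], [-0.0, -0.0, -1.0]]
wrist_force: [-0.1, -0.3, -0.7]
gripper_width: 0.803
```

Request:
carry_out(delta_pos=[[1,-0.86,0],[1,-0.86,0],[1,-0.86,0]], spin=[0,0,0], gripper=[80,80,80])

```text
time_s: 2.58
tcp_pos: [0.4496, 0.0051, 0.2135]
ee_rot: [[-0.269, -0.963, 0.0], [-0.963, 0.269, -0.0], [0.0, -0.0, -1.0]]
wrist_force: [-0.2, 0.3, -0.1]
gripper_width: 0.798
```

Request:
carry_out(delta_pos=[[1,-0.86,0],[1,-0.86,0],[1,-0.86,0]], spin=[0,0,0], gripper=[80,80,80])

```text
time_s: 2.95
tcp_pos: [0.5061, -0.1138, 0.213]
ee_rot: [[-0.268, -0.964, -0.0], [-0.964, 0.268, -0.0], [0.0, 0.0, -1.0]]
wrist_force: [-1.1, 0.7, 0.1]
gripper_width: 0.799
```

Request:
carry_out(delta_pos=[[1,-0.86,0],[1,-0.86,0],[1,-0.86,0],[1,-0.86,0],[1,-0.86,0],[1,-0.86,0]], spin=[0.25,0.5,0.75,1,1,1], gripper=[80,80,80,80,80,80])

```text
time_s: 3.7
tcp_pos: [0.561, -0.2306, 0.2138]
ee_rot: [[-0.867, -0.498, 0.0], [-0.498, 0.867, 0.0], [-0.0, -0.0, -1.0]]
wrist_force: [-0.2, -0.3, 0.2]
gripper_width: 0.802
```

Request:
carry_out(delta_pos=[[0.25,-0.26,0.3],[0.25,-0.26,0.75],[0.25,-0.26,0.75],[0.25,-0.26,0.75]], spin=[0.12,0.24,0.24,0.24], gripper=[75,75,75,75])

```text
time_s: 4.2
tcp_pos: [0.5529, -0.267, 0.1405]
ee_rot: [[-0.945, -0.326, 0.002], [-0.326, 0.945, -0.002], [-0.002, -0.002, -1.0]]
wrist_force: [0.0, -0.2, -0.1]
gripper_width: 0.753
```

```bash
python3 - <<'E'
from h import *
t=capture("top"); s=capture("side"); S=sense()
print(S["tcp_pos"],S["ee_rot"][:,0],w2px("top",S["tcp_pos"]),S["wrist_force"])
cv2.imwrite("pics/c3.png",np.hstack([crop(t,428,255,40,399),crop(s,331,310,50,399)]))
E
```

```text
[ 0.5532 -0.2671  0.1412] [-0.9458 -0.3247 -0.0036] [436.3863 245.9199] [-0.0221  0.6749  0.9001]
```

View pics/c3.png

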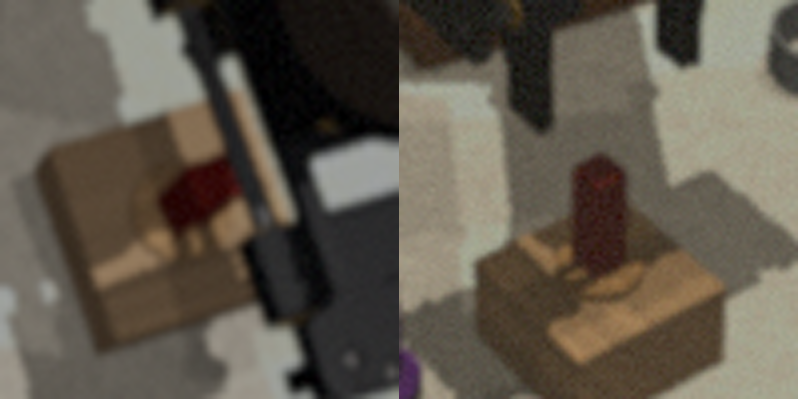

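The fingers straddle the red post (side crop: post at about (600,215), between the two fingertips). Next I descend and close.

Request:
carry_out(delta_pos=[[0.0,0.0,0.3],[0,0,0.64],[0,0,0.64],[0,0,0.64],[0,0,0.64],[0,0,0.64],[0,0,0.64],[0,0,0.64],[0,0,0.64],[0,0,0.64]], spin=[0,0,0,0,0,0,0,0,0,0], gripper=[75,75,75,0,0,0,0,0,0,0])

```text
time_s: 5.55
tcp_pos: [0.5517, -0.2672, 0.0748]
ee_rot: [[-0.947, -0.322, 0.0], [-0.322, 0.947, -0.0], [-0.0, -0.0, -1.0]]
wrist_force: [-0.2, -0.3, 0.5]
gripper_width: 0.206
```

Request:
carry_out(delta_pos=[[0,0,-0.1],[0,0,-0.4],[0,0,-0.4],[0,0,-0.4]], spin=[0,0,0,0], gripper=[0,0,0,0])

```text
time_s: 6.05
tcp_pos: [0.5509, -0.2668, 0.1141]
ee_rot: [[-0.947, -0.322, -0.001], [-0.322, 0.947, 0.001], [0.001, 0.001, -1.0]]
wrist_force: [0.2, 0.9, -1.3]
gripper_width: 0.207
```

```bash
python3 - <<'E'
from h import *
t=capture("top"); s=capture("side"); S=sense()
print(S["tcp_pos"],S["ee_rot"][:,0],S["wrist_force"],S["gripper_width"])
cv2.imwrite("pics/c4.png",np.hstack([crop(t,428,255,40,399),crop(s,331,290,50,399)]))
E
```

```text
[ 0.5506 -0.2669  0.1135] [-0.9468 -0.322   0.0019] [ 0.075  -0.2449 -1.2768] 0.20573317391665977
```

View pics/c4.png

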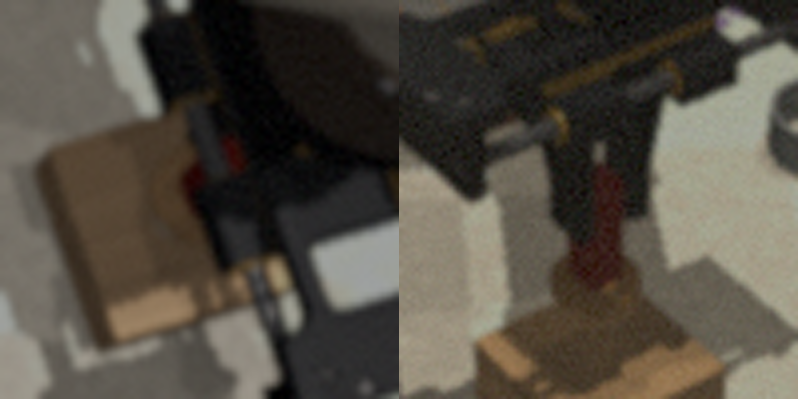

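The post is off the holder, with width 17.9 mm and a load of about 1.3 N. I carry it to the brass circle and align the tool with the board.

Request:
carry_out(delta_pos=[[-0.43,0.96,0],[-0.43,0.96,0],[-0.43,0.96,0]], spin=[0,0,0], gripper=[0,0,0])

```text
time_s: 6.52
tcp_pos: [0.561, -0.1599, 0.1139]
ee_rot: [[-0.945, -0.326, -0.002], [-0.326, 0.945, 0.0], [0.002, 0.001, -1.0]]
wrist_force: [-0.6, -0.2, -1.5]
gripper_width: 0.204
```

Request:
carry_out(delta_pos=[[-0.43,0.96,0],[-0.43,0.96,0],[-0.43,0.96,0]], spin=[0,0,0], gripper=[0,0,0])

```text
time_s: 6.9
tcp_pos: [0.5711, -0.056, 0.1141]
ee_rot: [[-0.946, -0.325, -0.001], [-0.325, 0.946, -0.0], [0.001, 0.0, -1.0]]
wrist_force: [0.3, 0.7, -1.7]
gripper_width: 0.207
```

Request:
carry_out(delta_pos=[[-0.22,0.5,0],[-0.43,0.96,0],[-0.43,0.96,0.15],[-0.43,0.96,0.15],[-0.43,0.96,0.15],[-0.43,0.96,0.15]], spin=[0,0.19,0.19,0.19,0.19,0.19], gripper=[0,0,0,0,0,0])

```text
time_s: 7.65
tcp_pos: [0.581, 0.0458, 0.1]
ee_rot: [[-0.984, -0.176, 0.0], [-0.176, 0.984, 0.0], [-0.0, -0.0, -1.0]]
wrist_force: [-0.0, 0.4, -1.4]
gripper_width: 0.2
```

```bash
python3 - <<'E'
from h import *
t=capture("top"); s=capture("side"); S=sense()
print(S["tcp_pos"],S["ee_rot"],S["wrist_force"],S["gripper_width"])
for c in("side","top"): print(spot_point(c,"post_foot")[:2],spot_point(c,"mark")[:2])
cv2.imwrite("pics/c5.png",np.hstack([crop(t,264,240,50,399),crop(s,302,240,60,399)]))
print(w2px("side",[.5812,.0488,.03]))
E
```

```text
[0.5811 0.0463 0.1001] [[-0.9842 -0.1769  0.0007]
 [-0.1769  0.9842  0.0002]
 [-0.0008  0.0001 -1.    ]] [-0.35   -0.1303 -1.9027] 0.20410678550548564
[{'centre': [0.5789, 0.0471, 0.0694], 'p': 0.91}, {'centre': [0.4466, -0.2784, 0.0154], 'p': 0.82}] [{'centre': [0.3269, 0.1037, 0.029], 'p': 0.88}, {'centre': [0.5798, 0.05, 0.032], 'p': 0.6}]
[{'centre': [0.4494, -0.2768, 0.014], 'p': 0.86}, {'centre': [0.581, 0.0484, 0.0749], 'p': 0.6}] [{'centre': [0.581, 0.0473, 0.0322], 'p': 0.91}, {'centre': [0.3302, 0.1065, 0.0302], 'p': 0.55}]
[301.6185 238.8581]
```

View pics/c5.png

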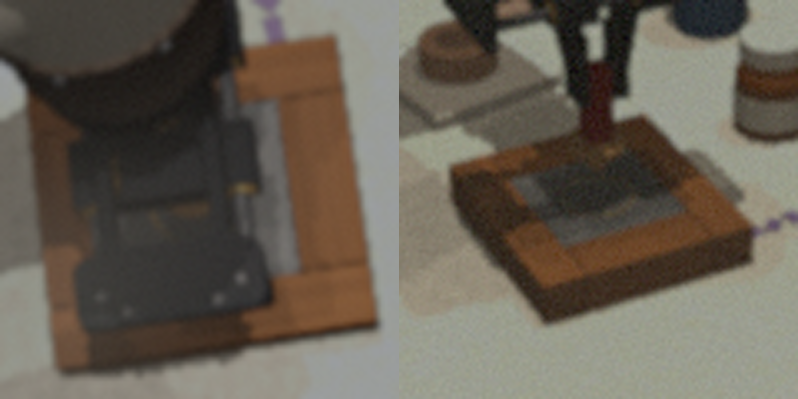

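Side crop: post held upright over the pad near (597,140), with the brass circle below it. Now I touch down at the first grid corner with light pressure.

Request:
carry_out(delta_pos=[[-0.075,-0.053,0.1],[-0.075,-0.053,0.22],[-0.075,-0.053,0.22],[-0.075,-0.053,0.22]], spin=[0,0,0,0], gripper=[0,0,0,0])

```text
time_s: 8.45
tcp_pos: [0.5889, 0.0431, 0.0773]
ee_rot: [[-0.984, -0.178, -0.001], [-0.178, 0.984, -0.0], [0.001, -0.0, -1.0]]
wrist_force: [0.1, 0.2, -1.9]
gripper_width: 0.205
```

Request:
carry_out(delta_pos=[[0,0,0.01],[0,0,0.01]], spin=[0,0], gripper=[0,0])

```text
time_s: 8.7
tcp_pos: [0.5891, 0.0432, 0.0768]
ee_rot: [[-0.984, -0.178, 0.0], [-0.178, 0.984, 0.0], [-0.0, 0.0, -1.0]]
wrist_force: [-0.3, 0.3, -0.5]
gripper_width: 0.204
```

Request:
carry_out(delta_pos=[[0,0,0.01],[0,0,0.01]], spin=[0,0], gripper=[0,0])

```text
time_s: 8.95
tcp_pos: [0.5892, 0.0432, 0.0757]
ee_rot: [[-0.984, -0.178, 0.0], [-0.178, 0.984, 0.0], [-0.0, 0.0, -1.0]]
wrist_force: [-0.2, 1.2, -1.6]
gripper_width: 0.204
```

Request:
carry_out(delta_pos=[[0,0,0.01],[0,0,0.01]], spin=[0,0], gripper=[0,0])

```text
time_s: 9.2
tcp_pos: [0.5893, 0.0432, 0.0749]
ee_rot: [[-0.984, -0.178, 0.0], [-0.178, 0.984, -0.0], [-0.0, -0.0, -1.0]]
wrist_force: [-0.5, 1.2, 0.3]
gripper_width: 0.206
```

Request:
carry_out(delta_pos=[[0,0,0.01],[0,0,0.01]], spin=[0,0], gripper=[0,0])

```text
time_s: 9.45
tcp_pos: [0.5893, 0.0432, 0.0741]
ee_rot: [[-0.984, -0.178, 0.0], [-0.178, 0.984, -0.0], [-0.0, -0.0, -1.0]]
wrist_force: [-0.9, 0.3, 2.8]
gripper_width: 0.205
```

Request:
carry_out(delta_pos=[[0,0,0.006],[0.025,0,0.006],[0.025,0,0.006]], spin=[0,0,0], gripper=[0,0,0])

```text
time_s: 9.82
tcp_pos: [0.5885, 0.0431, 0.074]
ee_rot: [[-0.984, -0.178, 0.004], [-0.178, 0.984, 0.001], [-0.005, 0.0, -1.0]]
wrist_force: [1.7, 0.2, 3.9]
gripper_width: 0.206
```

Request:
carry_out(delta_pos=[[0.025,0,0],[0.025,0,0]], spin=[0,0], gripper=[0,0])

```text
time_s: 10.07
tcp_pos: [0.585, 0.0425, 0.0736]
ee_rot: [[-0.984, -0.178, 0.002], [-0.178, 0.984, 0.001], [-0.002, 0.0, -1.0]]
wrist_force: [2.2, 0.3, 4.0]
gripper_width: 0.205
```

Request:
carry_out(delta_pos=[[0.025,0,0],[0.025,0,0]], spin=[0,0], gripper=[0,0])

```text
time_s: 10.32
tcp_pos: [0.582, 0.0419, 0.0733]
ee_rot: [[-0.984, -0.178, 0.001], [-0.178, 0.984, 0.0], [-0.001, 0.0, -1.0]]
wrist_force: [2.8, 0.5, 5.0]
gripper_width: 0.203
```

Request:
carry_out(delta_pos=[[0.025,0,0],[0.025,0,0]], spin=[0,0], gripper=[0,0])

```text
time_s: 10.58
tcp_pos: [0.5793, 0.0414, 0.0732]
ee_rot: [[-0.984, -0.178, 0.0], [-0.178, 0.984, 0.0], [-0.0, 0.0, -1.0]]
wrist_force: [1.9, 1.3, 5.3]
gripper_width: 0.204
```

Request:
carry_out(delta_pos=[[0.025,0,0],[0.025,0,0]], spin=[0,0], gripper=[0,0])

```text
time_s: 10.82
tcp_pos: [0.5767, 0.0409, 0.0732]
ee_rot: [[-0.984, -0.178, -0.0], [-0.178, 0.984, -0.0], [0.0, -0.0, -1.0]]
wrist_force: [2.0, 1.2, 5.1]
gripper_width: 0.204
```

Request:
carry_out(delta_pos=[[0.025,0,0],[0.025,0,0]], spin=[0,0], gripper=[0,0])

```text
time_s: 11.08
tcp_pos: [0.5742, 0.0404, 0.0731]
ee_rot: [[-0.984, -0.178, -0.0], [-0.178, 0.984, -0.0], [0.0, 0.0, -1.0]]
wrist_force: [2.8, 0.6, 5.1]
gripper_width: 0.206
```

Request:
carry_out(delta_pos=[[0,0.025,0],[0,0.025,0]], spin=[0,0], gripper=[0,0])

```text
time_s: 11.32
tcp_pos: [0.573, 0.0422, 0.0729]
ee_rot: [[-0.984, -0.178, -0.002], [-0.178, 0.984, -0.002], [0.003, -0.001, -1.0]]
wrist_force: [2.8, -1.1, 5.6]
gripper_width: 0.205
```

Request:
carry_out(delta_pos=[[-0.025,0,0],[-0.025,0,0]], spin=[0,0], gripper=[0,0])

```text
time_s: 11.58
tcp_pos: [0.5735, 0.0421, 0.0723]
ee_rot: [[-0.984, -0.177, -0.007], [-0.177, 0.984, -0.003], [0.008, -0.001, -1.0]]
wrist_force: [-0.8, -1.6, 7.0]
gripper_width: 0.212
```

Request:
carry_out(delta_pos=[[-0.025,0,0],[-0.025,0,0]], spin=[0,0], gripper=[0,0])

```text
time_s: 11.82
tcp_pos: [0.574, 0.0421, 0.0717]
ee_rot: [[-0.984, -0.177, -0.012], [-0.177, 0.984, -0.004], [0.012, -0.001, -1.0]]
wrist_force: [-4.9, -0.8, 8.6]
gripper_width: 0.203
```

Request:
carry_out(delta_pos=[[-0.025,0,0],[-0.025,0,0]], spin=[0,0], gripper=[0,0])

```text
time_s: 12.08
tcp_pos: [0.5756, 0.0424, 0.0716]
ee_rot: [[-0.984, -0.177, -0.013], [-0.177, 0.984, -0.004], [0.014, -0.001, -1.0]]
wrist_force: [-4.6, -0.6, 9.0]
gripper_width: 0.205
```

Request:
carry_out(delta_pos=[[-0.025,0,0],[-0.025,0,0]], spin=[0,0], gripper=[0,0])

```text
time_s: 12.32
tcp_pos: [0.578, 0.0429, 0.0715]
ee_rot: [[-0.984, -0.177, -0.014], [-0.177, 0.984, -0.004], [0.014, -0.001, -1.0]]
wrist_force: [-5.3, -0.5, 8.9]
gripper_width: 0.203
```

Request:
carry_out(delta_pos=[[-0.025,0,0],[-0.025,0,0]], spin=[0,0], gripper=[0,0])

```text
time_s: 12.58
tcp_pos: [0.5805, 0.0433, 0.0715]
ee_rot: [[-0.984, -0.177, -0.014], [-0.177, 0.984, -0.004], [0.014, -0.001, -1.0]]
wrist_force: [-4.6, -0.7, 8.7]
gripper_width: 0.206
```

Request:
carry_out(delta_pos=[[-0.025,0,0],[-0.025,0,0]], spin=[0,0], gripper=[0,0])

```text
time_s: 12.82
tcp_pos: [0.583, 0.0438, 0.0716]
ee_rot: [[-0.984, -0.177, -0.013], [-0.177, 0.984, -0.004], [0.014, -0.001, -1.0]]
wrist_force: [-4.7, 0.1, 8.5]
gripper_width: 0.205
```

Request:
carry_out(delta_pos=[[0,0.025,0],[0,0.025,0]], spin=[0,0], gripper=[0,0])

```text
time_s: 13.08
tcp_pos: [0.5836, 0.0459, 0.0719]
ee_rot: [[-0.984, -0.177, -0.011], [-0.177, 0.984, -0.004], [0.012, -0.002, -1.0]]
wrist_force: [-2.4, -3.0, 7.0]
gripper_width: 0.206
```

Request:
carry_out(delta_pos=[[0.025,0,0],[0.025,0,0]], spin=[0,0], gripper=[0,0])

```text
time_s: 13.32
tcp_pos: [0.5831, 0.0459, 0.0725]
ee_rot: [[-0.984, -0.178, -0.006], [-0.178, 0.984, -0.003], [0.007, -0.002, -1.0]]
wrist_force: [0.1, -2.8, 5.9]
gripper_width: 0.209
```

Request:
carry_out(delta_pos=[[0.025,0,0],[0.025,0,0]], spin=[0,0], gripper=[0,0])

```text
time_s: 13.58
tcp_pos: [0.5822, 0.0461, 0.0728]
ee_rot: [[-0.984, -0.178, -0.003], [-0.178, 0.984, -0.002], [0.003, -0.001, -1.0]]
wrist_force: [2.4, -3.0, 5.0]
gripper_width: 0.199
```

Request:
carry_out(delta_pos=[[0.025,0,0],[0.025,0,0]], spin=[0,0], gripper=[0,0])

```text
time_s: 13.82
tcp_pos: [0.5804, 0.0463, 0.073]
ee_rot: [[-0.984, -0.178, -0.001], [-0.178, 0.984, -0.001], [0.001, -0.001, -1.0]]
wrist_force: [2.2, -0.4, 5.7]
gripper_width: 0.205
```

Request:
carry_out(delta_pos=[[0.025,0,0],[0.025,0,0]], spin=[0,0], gripper=[0,0])

```text
time_s: 14.08
tcp_pos: [0.5781, 0.0463, 0.073]
ee_rot: [[-0.984, -0.178, -0.0], [-0.178, 0.984, -0.0], [0.0, 0.0, -1.0]]
wrist_force: [2.6, -0.1, 4.6]
gripper_width: 0.2
```

Request:
carry_out(delta_pos=[[0.025,0,0],[0.025,0,0]], spin=[0,0], gripper=[0,0])

```text
time_s: 14.32
tcp_pos: [0.5758, 0.046, 0.0731]
ee_rot: [[-0.984, -0.178, -0.0], [-0.178, 0.984, 0.0], [0.0, 0.0, -1.0]]
wrist_force: [2.5, 1.0, 4.2]
gripper_width: 0.203
```

Request:
carry_out(delta_pos=[[0.025,0,0],[0.025,0,0]], spin=[0,0], gripper=[0,0])

```text
time_s: 14.58
tcp_pos: [0.5733, 0.0455, 0.0731]
ee_rot: [[-0.984, -0.178, -0.0], [-0.178, 0.984, 0.0], [0.0, 0.0, -1.0]]
wrist_force: [1.6, 0.6, 4.5]
gripper_width: 0.206
```

Request:
carry_out(delta_pos=[[0,0.025,0],[0,0.025,0]], spin=[0,0], gripper=[0,0])

```text
time_s: 14.82
tcp_pos: [0.5722, 0.0472, 0.0729]
ee_rot: [[-0.984, -0.178, -0.002], [-0.178, 0.984, -0.002], [0.003, -0.001, -1.0]]
wrist_force: [2.3, -0.6, 5.5]
gripper_width: 0.203
```

Request:
carry_out(delta_pos=[[0,0.01,-0.06],[-0.16,0.01,-0.06],[-0.16,0.01,-0.06],[-0.16,0.01,0],[-0.16,0.01,0]], spin=[0,0,0,0,0], gripper=[0,0,0,0,0])

```text
time_s: 15.45
tcp_pos: [0.587, 0.0513, 0.0729]
ee_rot: [[-0.984, -0.178, -0.003], [-0.178, 0.984, -0.001], [0.003, -0.0, -1.0]]
wrist_force: [-2.5, 0.2, 5.2]
gripper_width: 0.202
```

Request:
carry_out(delta_pos=[[0.025,0,0],[0.025,0,0]], spin=[0,0], gripper=[0,0])

```text
time_s: 15.7
tcp_pos: [0.5864, 0.0514, 0.0737]
ee_rot: [[-0.984, -0.178, 0.001], [-0.178, 0.984, 0.0], [-0.001, 0.0, -1.0]]
wrist_force: [0.9, 1.1, 4.3]
gripper_width: 0.201
```

Request:
carry_out(delta_pos=[[0.025,0,0],[0.025,0,0]], spin=[0,0], gripper=[0,0])

```text
time_s: 15.95
tcp_pos: [0.5847, 0.0511, 0.0736]
ee_rot: [[-0.984, -0.178, 0.003], [-0.178, 0.984, 0.001], [-0.003, 0.0, -1.0]]
wrist_force: [3.6, 0.3, 3.7]
gripper_width: 0.207
```

Request:
carry_out(delta_pos=[[0.025,0,0],[0.025,0,0]], spin=[0,0], gripper=[0,0])

```text
time_s: 16.2
tcp_pos: [0.5795, 0.0503, 0.0718]
ee_rot: [[-0.984, -0.177, -0.004], [-0.177, 0.984, -0.0], [0.004, 0.001, -1.0]]
wrist_force: [1.7, 2.0, -0.3]
gripper_width: 0.203
```

Request:
carry_out(delta_pos=[[0.025,0,0],[0.025,0,0]], spin=[0,0], gripper=[0,0])

```text
time_s: 16.45
tcp_pos: [0.5787, 0.0503, 0.0725]
ee_rot: [[-0.984, -0.178, 0.0], [-0.178, 0.984, 0.001], [-0.0, 0.001, -1.0]]
wrist_force: [2.5, 1.7, -1.8]
gripper_width: 0.206
```

Request:
carry_out(delta_pos=[[0.025,0,0],[0.025,0,0]], spin=[0,0], gripper=[0,0])

```text
time_s: 16.7
tcp_pos: [0.5772, 0.0498, 0.0735]
ee_rot: [[-0.984, -0.178, 0.002], [-0.178, 0.984, 0.001], [-0.002, 0.0, -1.0]]
wrist_force: [2.4, 2.3, 0.6]
gripper_width: 0.203
```

Request:
carry_out(delta_pos=[[0.025,0,0],[0.025,0,0]], spin=[0,0], gripper=[0,0])

```text
time_s: 16.95
tcp_pos: [0.5739, 0.0488, 0.0738]
ee_rot: [[-0.984, -0.178, -0.0], [-0.178, 0.984, -0.001], [0.0, -0.001, -1.0]]
wrist_force: [1.5, -0.2, 3.5]
gripper_width: 0.204
```

The drop was felt near TCP (0.579, 0.0503), where Fz fell from about 5 to -1.8. I go back over it, lifted, and probe down.

Request:
carry_out(delta_pos=[[0,0,-0.06],[-0.062,0.011,-0.06],[-0.062,0.011,-0.06],[-0.062,0.011,-0.03]], spin=[0,0,0,0], gripper=[0,0,0,0])

```text
time_s: 17.45
tcp_pos: [0.5793, 0.051, 0.0755]
ee_rot: [[-0.984, -0.178, -0.001], [-0.178, 0.984, -0.0], [0.001, -0.0, -1.0]]
wrist_force: [0.8, 0.1, -2.1]
gripper_width: 0.202
```

Request:
carry_out(delta_pos=[[0,0,0.03],[0,0,0.03]], spin=[0,0], gripper=[0,0])

```text
time_s: 17.7
tcp_pos: [0.5793, 0.0511, 0.0725]
ee_rot: [[-0.984, -0.178, -0.001], [-0.178, 0.984, -0.0], [0.001, -0.0, -1.0]]
wrist_force: [0.3, 0.6, -1.1]
gripper_width: 0.202
```

Request:
carry_out(delta_pos=[[0,0,0.02],[0,0,0.02]], spin=[0,0], gripper=[0,0])

```text
time_s: 17.95
tcp_pos: [0.5797, 0.0512, 0.0709]
ee_rot: [[-0.984, -0.178, -0.0], [-0.178, 0.984, -0.0], [0.0, -0.0, -1.0]]
wrist_force: [-0.7, 0.6, -1.8]
gripper_width: 0.204
```

Request:
carry_out(delta_pos=[[0,0,0.025],[0,0,0.05],[0,0,0.05]], spin=[0,0,0], gripper=[0,0,0])

```text
time_s: 18.32
tcp_pos: [0.5797, 0.0512, 0.0658]
ee_rot: [[-0.984, -0.178, -0.0], [-0.178, 0.984, -0.0], [0.0, -0.0, -1.0]]
wrist_force: [-0.3, 1.0, -0.3]
gripper_width: 0.205
```

Request:
carry_out(delta_pos=[[0,0,0.02],[0,0,0.04],[0,0,0.04]], spin=[0,0,0], gripper=[0,0,0])

```text
time_s: 18.7
tcp_pos: [0.5797, 0.0512, 0.0619]
ee_rot: [[-0.984, -0.178, -0.0], [-0.178, 0.984, -0.0], [0.0, -0.0, -1.0]]
wrist_force: [-0.6, -1.1, -0.2]
gripper_width: 0.206
```

Request:
carry_out(delta_pos=[[0,0,0.015],[0,0,0.03],[0,0,0.03]], spin=[0,0,0], gripper=[0,0,0])

```text
time_s: 19.08
tcp_pos: [0.5798, 0.0512, 0.0592]
ee_rot: [[-0.984, -0.178, 0.0], [-0.178, 0.984, -0.0], [-0.0, -0.0, -1.0]]
wrist_force: [-0.9, -0.3, -0.5]
gripper_width: 0.206
```

Request:
carry_out(delta_pos=[[0,0,0.01],[0,0,0.02],[0,0,0.02]], spin=[0,0,0], gripper=[0,0,0])

```text
time_s: 19.45
tcp_pos: [0.5798, 0.0512, 0.0575]
ee_rot: [[-0.984, -0.178, 0.0], [-0.178, 0.984, -0.0], [-0.0, -0.0, -1.0]]
wrist_force: [-1.6, -0.2, 5.2]
gripper_width: 0.207
```

Request:
carry_out(delta_pos=[[0,0,0.01],[0,0,0.02],[0,0,0.02]], spin=[0,0,0], gripper=[0,0,0])

```text
time_s: 19.82
tcp_pos: [0.5799, 0.0512, 0.056]
ee_rot: [[-0.984, -0.178, 0.0], [-0.178, 0.984, -0.0], [-0.0, -0.0, -1.0]]
wrist_force: [-3.3, 0.3, 7.4]
gripper_width: 0.199
```

```bash
python3 - <<'E'
from h import *
s=capture("side"); S=sense()
print(S["tcp_pos"],S["wrist_force"],S["gripper_width"])
cv2.imwrite("pics/c6.png",crop(s,302,225,40,600))
E
```

```text
[0.5799 0.0512 0.056 ] [-2.5606  0.1198  8.5044] 0.2000209338820707
```

View pics/c6.png

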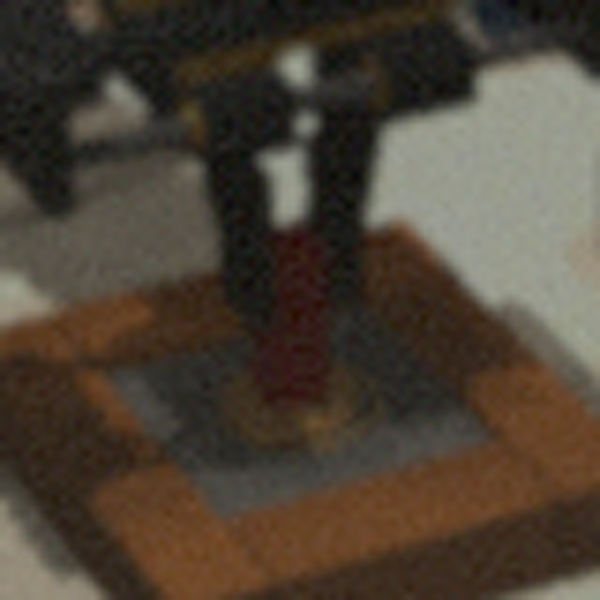

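Side crop: flange lies flat on the pad around (305,410), force about 10 N, z 3 mm below first flange contact, so the post is home. I relax the pressure, release and rise.

Request:
carry_out(delta_pos=[[0,0,-0.015],[0,0,-0.03],[0,0,-0.03],[0,0,-0.03],[0,0,-0.03],[0,0,-0.03],[0,0,-0.03]], spin=[0,0,0,0,0,0,0], gripper=[0,0,0,75,75,75,75])

```text
time_s: 20.75
tcp_pos: [0.5798, 0.0513, 0.0579]
ee_rot: [[-0.984, -0.178, -0.0], [-0.178, 0.984, -0.0], [0.0, 0.0, -1.0]]
wrist_force: [1.1, 0.0, 0.1]
gripper_width: 0.574
```

Request:
carry_out(delta_pos=[[0,0,-0.4],[0,0,-1],[0,0,-1],[0,0,-1]], spin=[0,0,0,0], gripper=[90,90,90,90])

```text
time_s: 21.25
tcp_pos: [0.5794, 0.0513, 0.1579]
ee_rot: [[-0.984, -0.178, -0.0], [-0.178, 0.984, 0.001], [0.0, 0.001, -1.0]]
wrist_force: [-0.4, 0.5, 0.1]
gripper_width: 0.89
```

Request:
carry_out(delta_pos=[[0.02,0.75,0],[0.02,0.75,0],[0.02,0.75,0]], spin=[0,0,0], gripper=[95,95,95])

```text
time_s: 21.62
tcp_pos: [0.5637, 0.1251, 0.1567]
ee_rot: [[-0.984, -0.18, -0.002], [-0.18, 0.984, -0.001], [0.003, -0.001, -1.0]]
wrist_force: [-0.2, 0.2, -0.0]
gripper_width: 0.948
```

```bash
python3 - <<'E'
from h import *
t=capture("top"); s=capture("side"); S=sense()
print(S["tcp_pos"],S["wrist_force"],S["gripper_width"])
for c in("side","top"):
    for q in ("post_foot","post_mid","ring_mid"): print(q,[(np.round(d["centre"],4),round(d["p"],2)) for d in spot_point(c,q)])
cv2.imwrite("pics/c7.png",np.hstack([crop(t,264,240,50,399),crop(s,302,225,40,399)]))
E
```

```text
[0.5641 0.124  0.1572] [-0.1269  0.5791 -0.2701] 0.9496694861840891
post_foot [(array([ 0.4447, -0.2779,  0.0176]), 0.82), (array([0.5793, 0.0509, 0.03  ]), 0.72)]
post_mid [(array([0.5828, 0.0476, 0.0631]), 0.81), (array([ 0.4509, -0.2733,  0.0498]), 0.61)]
ring_mid [(array([0.5334, 0.2807, 0.0268]), 0.9), (array([ 0.5513, -0.2641,  0.0007]), 0.49)]
post_foot [(array([0.5807, 0.0545, 0.0337]), 0.77), (array([ 0.737 ,  0.15  , -0.0009]), 0.71), (array([ 0.451 , -0.2738,  0.0164]), 0.68)]
post_mid [(array([ 0.4464, -0.2812,  0.0461]), 0.81), (array([0.5778, 0.0557, 0.0662]), 0.68)]
ring_mid [(array([0.53  , 0.2761, 0.0245]), 0.84), (array([ 0.5527, -0.2685, -0.0007]), 0.25)]
```

View pics/c7.png

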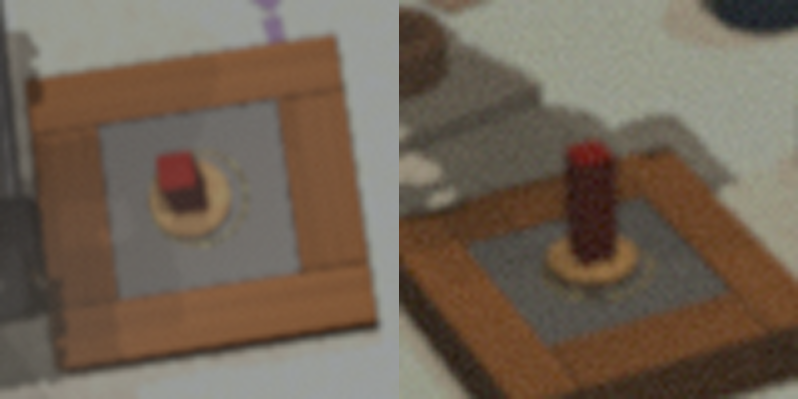

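Request:
carry_out(delta_pos=[[0.026,0.785,0],[0.026,0.785,0],[0.026,0.785,0]], spin=[0,0,0], gripper=[100,100,100])

```text
time_s: 22.4
tcp_pos: [0.5477, 0.2021, 0.158]
ee_rot: [[-0.984, -0.18, -0.0], [-0.18, 0.984, -0.0], [0.0, -0.0, -1.0]]
wrist_force: [-1.3, 0.6, 0.9]
gripper_width: 0.997
```

Request:
carry_out(delta_pos=[[0.026,0.785,0],[0.026,0.785,0.4],[0.026,0.785,0.8],[0.026,0.785,0.8],[0.026,0.785,0.8]], spin=[0,0,0,0,0], gripper=[100,100,100,100,100])

```text
time_s: 23.02
tcp_pos: [0.5328, 0.278, 0.0796]
ee_rot: [[-0.984, -0.177, 0.002], [-0.177, 0.984, 0.001], [-0.002, 0.0, -1.0]]
wrist_force: [0.2, -0.2, -0.1]
gripper_width: 1.004
```

```bash
python3 - <<'E'
from h import *
print("grip top",px2w("top",214+179/3.99,190+171/3.99,.090),px2w("side",262+190/4.99,185+153/4.99,.090),"flange",px2w("top",214+190/3.99,190+195/3.99,.036))
t=capture("top"); s=capture("side"); S=sense()
print(S["tcp_pos"],S["wrist_force"],S["gripper_width"])
print(w2px("side",[.531,.2785,.024]))
cv2.imwrite("pics/c8.png",np.hstack([crop(t,145,260,50,399),crop(s,260,190,40,399)]))
E
```

```text
grip top [0.5788 0.0502 0.09  ] [0.5792 0.0491 0.09  ] flange [0.5804 0.0522 0.036 ]
[0.5329 0.2785 0.0803] [ 0.6669 -0.5052 -1.0552] 0.9986937411890278
[258.8905 195.6278]
```

View pics/c8.png

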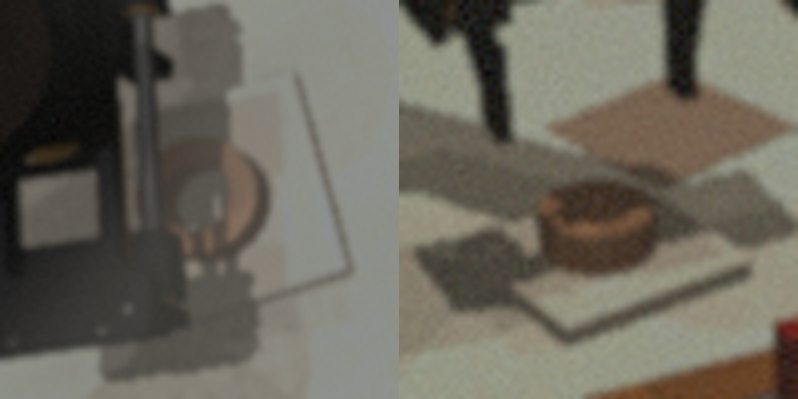

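Side crop: ring at about (597,235), with the open fingertips on either side. I descend and grip.

Request:
carry_out(delta_pos=[[0.016,0,0.25],[0.016,0,0.45],[0.016,0,0.49],[0.016,0,0.49],[0.016,0,0.49],[0.016,0,0.49],[0.016,0,0.49],[0.016,0,0.49],[0.016,0,0.49]], spin=[0,0,0,0,0,0,0,0,0], gripper=[100,100,100,100,0,0,0,0,0])

```text
time_s: 24.25
tcp_pos: [0.5298, 0.278, 0.029]
ee_rot: [[-0.984, -0.178, -0.0], [-0.178, 0.984, -0.0], [0.0, -0.0, -1.0]]
wrist_force: [0.7, 0.0, 0.3]
gripper_width: 0.515
```

Request:
carry_out(delta_pos=[[0,0,-0.1],[0,0,-0.5],[0,0,-1],[0,0,-1],[0,0,-1]], spin=[0,0,0,0,0], gripper=[0,0,0,0,0])

```text
time_s: 24.88
tcp_pos: [0.5295, 0.2779, 0.1294]
ee_rot: [[-0.984, -0.178, -0.0], [-0.178, 0.984, 0.001], [-0.0, 0.001, -1.0]]
wrist_force: [-0.5, -0.4, -0.8]
gripper_width: 0.019
```

```bash
python3 - <<'E'
from h import *
t=capture("top"); s=capture("side"); S=sense()
print(S["tcp_pos"],S["ee_rot"][:,0],S["wrist_force"],S["gripper_width"])
for c in("side","top"): print([(np.round(d["centre"],4),round(d["p"],2)) for d in spot_point(c,"ring_mid")])
cv2.imwrite("pics/c9.png",np.hstack([crop(t,145,260,60,399),crop(s,260,160,50,399)]))
E
```

```text
[0.5291 0.2774 0.128 ] [-0.9841 -0.1778  0.0021] [ 0.1066  0.2259 -0.4414] 0.011760971807688142
[(array([0.5342, 0.2826, 0.0281]), 0.67)]
[(array([0.5276, 0.2767, 0.0245]), 0.76)]
```

View pics/c9.png

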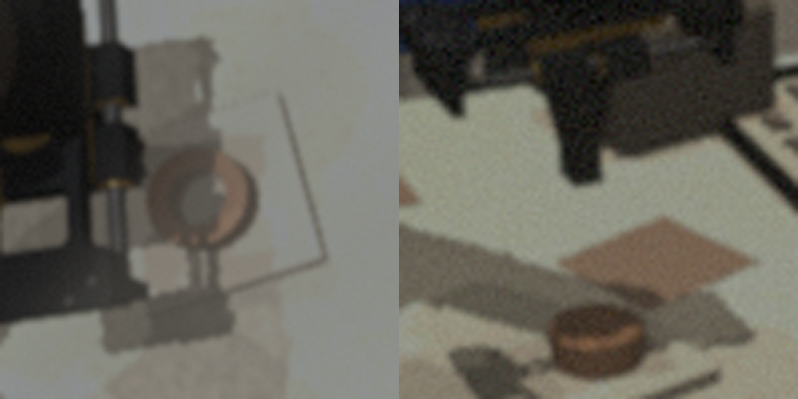

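The grip missed: the fingers closed to empty. I look closer before retrying.

```bash
python3 - <<'E'
from h import *
s=capture("side");t=capture("top"); S=sense()
tip=S["tcp_pos"]-[0,0,.017]
for p in (tip,[.531,.2785,.036],[.531,.2785,.012],S["tcp_pos"]): print(p,w2px("side",p),w2px("top",p))
cv2.imwrite("pics/d1.png",np.hstack([cv2.resize(t[190:310,80:200,::-1],(400,400),interpolation=cv2.INTER_CUBIC),cv2.resize(s[110:230,200:320,::-1],(400,400),interpolation=cv2.INTER_CUBIC)]))
g=cv2.convertScaleAbs(s[110:230,200:320,::-1],alpha=2)
cv2.imwrite("pics/d2.png",cv2.resize(g,(600,600),interpolation=cv2.INTER_CUBIC))
E
```

```text
[0.5295 0.2777 0.1111] [256.1259 164.4162] [128.8767 252.306 ]
[0.531, 0.2785, 0.036] [258.592  191.4158] [144.1937 259.5408]
[0.531, 0.2785, 0.012] [259.1863 199.8026] [148.6847 261.8501]
[0.5295 0.2777 0.1281] [255.6698 158.031 ] [124.9447 250.297 ]
```

View pics/d1.png

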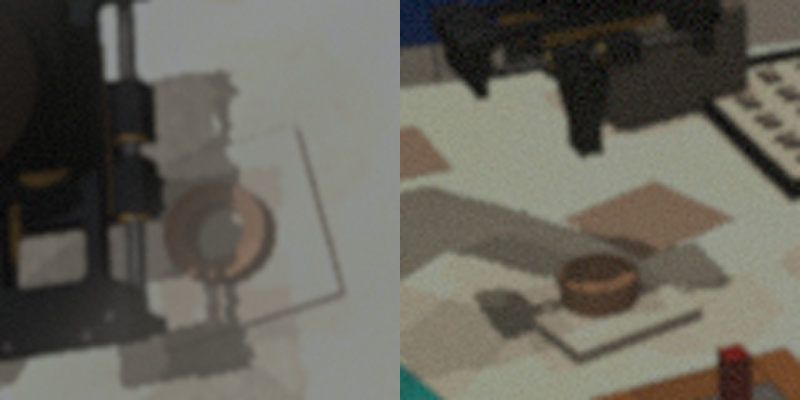

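View pics/d2.png

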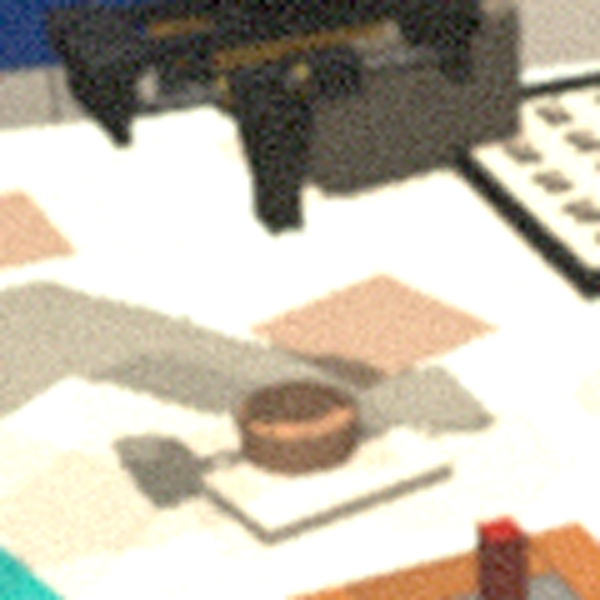

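The picture disagrees with the nominal numbers. The closed fingertip shows at side px (255.6,155.6), so about z=0.13, against a predicted row of 164.4 (z=0.111). The tips really end about 20 mm short, so they closed just above the ring. They swept freely over a ring whose top is at z=0.036, so going 19 mm lower is safe from the tile. I retry lower, checking the force on the way.

Request:
carry_out(delta_pos=[[0,0,0],[0,0,0],[0,0,0],[-0.014,-0.008,0],[-0.014,-0.008,0],[-0.014,-0.008,0.3],[-0.014,-0.008,0.6],[-0.014,-0.008,0.9],[-0.014,-0.008,0.98],[-0.014,-0.008,0.98],[-0.014,-0.008,0.98]], spin=[0,0,0,0,0,0,0,0,0,0,0], gripper=[100,100,100,100,100,100,100,100,100,100,100])

```text
time_s: 26.55
tcp_pos: [0.5322, 0.2781, 0.0325]
ee_rot: [[-0.984, -0.178, 0.002], [-0.178, 0.984, 0.002], [-0.002, 0.001, -1.0]]
wrist_force: [-0.5, 0.4, 0.1]
gripper_width: 0.993
```

```bash
python3 - <<'E'
from h import *
s=capture("side"); S=sense()
print(S["tcp_pos"],S["wrist_force"],S["gripper_width"])
g=cv2.convertScaleAbs(s[150:230,220:300,::-1],alpha=2)
cv2.imwrite("pics/d3.png",cv2.resize(g,(600,600),interpolation=cv2.INTER_CUBIC))
E
```

```text
[0.5322 0.2781 0.0325] [0.6321 0.7194 0.2238] 0.9988959622663647
```

View pics/d3.png

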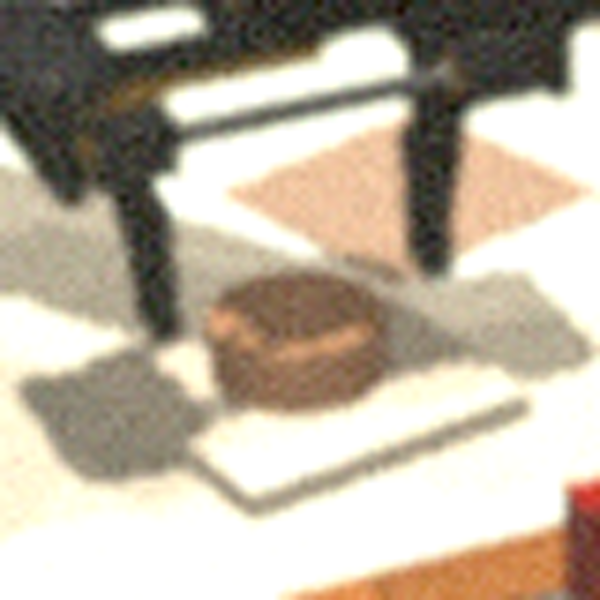

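Crop d3: fingertips at (163,338) and (432,272), midpoint (297,305), level with the ring's rim and centred on it. That confirms the roughly 20 mm height offset, so I go down another 18 mm in two steps and then close.

Request:
carry_out(delta_pos=[[0,0,0.05],[0,0,0.1],[0,0,0.1],[0,0,0.1]], spin=[0,0,0,0], gripper=[100,100,100,100])

```text
time_s: 27.1
tcp_pos: [0.5314, 0.2774, 0.021]
ee_rot: [[-0.984, -0.178, -0.0], [-0.178, 0.984, -0.0], [0.0, -0.0, -1.0]]
wrist_force: [-0.0, 0.4, 0.5]
gripper_width: 1.002
```

Request:
carry_out(delta_pos=[[0,0,0.04],[0,0,0.08],[0,0,0.08],[0,0,0.08]], spin=[0,0,0,0], gripper=[100,100,100,100])

```text
time_s: 27.6
tcp_pos: [0.5314, 0.2775, 0.013]
ee_rot: [[-0.984, -0.178, 0.0], [-0.178, 0.984, -0.0], [-0.0, -0.0, -1.0]]
wrist_force: [0.1, 0.9, 0.3]
gripper_width: 1.001
```

Request:
carry_out(delta_pos=[[0,0,0],[0,0,0],[0,0,0],[0,0,0],[0,0,0],[0,0,0]], spin=[0,0,0,0,0,0], gripper=[0,0,0,0,0,0])

```text
time_s: 28.35
tcp_pos: [0.5314, 0.2775, 0.0131]
ee_rot: [[-0.984, -0.178, 0.0], [-0.178, 0.984, 0.0], [-0.0, 0.0, -1.0]]
wrist_force: [0.3, 0.0, 0.3]
gripper_width: 0.687
```

```bash
python3 - <<'E'
from h import *
s=capture("side"); S=sense()
print(S["tcp_pos"],S["wrist_force"],S["gripper_width"])
g=cv2.convertScaleAbs(s[150:230,220:300,::-1],alpha=2)
cv2.imwrite("pics/d4.png",cv2.resize(g,(600,600),interpolation=cv2.INTER_CUBIC))
E
```

```text
[0.5315 0.2775 0.0132] [ 0.0128  0.6654 -0.3656] 0.6851420147684735
```

View pics/d4.png

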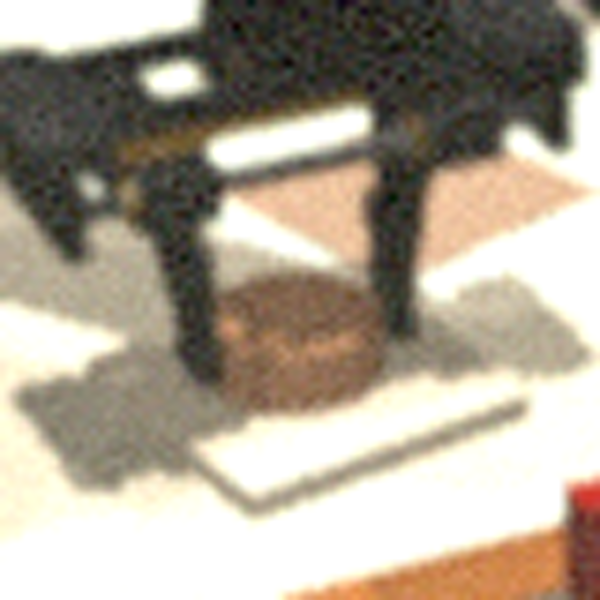

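Gripped: 59.7 mm opening, matching the 60 mm ring. I lift and carry it over the post.

Request:
carry_out(delta_pos=[[0,0,-0.1],[0,0,-0.5],[0,0,-1],[0,0,-1],[0,0,-1]], spin=[0,0,0,0,0], gripper=[0,0,0,0,0])

```text
time_s: 29.02
tcp_pos: [0.5307, 0.2771, 0.113]
ee_rot: [[-0.984, -0.177, -0.001], [-0.177, 0.984, 0.0], [0.001, 0.0, -1.0]]
wrist_force: [-0.5, 0.1, -1.7]
gripper_width: 0.689
```

Request:
carry_out(delta_pos=[[-0.01,-0.35,-0.1],[-0.023,-0.77,-0.1],[-0.023,-0.77,-0.1],[-0.023,-0.77,-0.1]], spin=[0,0,0,0], gripper=[0,0,0,0])

```text
time_s: 29.52
tcp_pos: [0.5468, 0.2018, 0.1218]
ee_rot: [[-0.984, -0.177, -0.002], [-0.177, 0.984, -0.001], [0.002, -0.001, -1.0]]
wrist_force: [-0.6, -0.0, -1.1]
gripper_width: 0.684
```

Request:
carry_out(delta_pos=[[-0.01,-0.35,0],[-0.023,-0.77,0],[-0.023,-0.77,0],[-0.023,-0.77,0]], spin=[0,0,0,0], gripper=[0,0,0,0])

```text
time_s: 30.02
tcp_pos: [0.5632, 0.1276, 0.1226]
ee_rot: [[-0.984, -0.179, -0.001], [-0.179, 0.984, -0.0], [0.001, -0.0, -1.0]]
wrist_force: [0.7, -0.0, -2.0]
gripper_width: 0.688
```

Request:
carry_out(delta_pos=[[-0.01,-0.35,0],[-0.023,-0.77,0],[-0.023,-0.77,0],[-0.023,-0.77,0],[-0.023,-0.77,0]], spin=[0,0,0,0,0], gripper=[0,0,0,0,0])

```text
time_s: 30.65
tcp_pos: [0.5792, 0.0527, 0.123]
ee_rot: [[-0.984, -0.18, 0.0], [-0.18, 0.984, 0.0], [-0.0, 0.0, -1.0]]
wrist_force: [-1.0, -0.2, 0.2]
gripper_width: 0.682
```

```bash
python3 - <<'E'
from h import *
t=capture("top");s=capture("side"); S=sense()
print(S["tcp_pos"],S["wrist_force"],S["gripper_width"])
for c in("side","top"): print([(np.round(d["centre"],4),round(d["p"],2)) for d in spot_point(c,"ring_mid")])
zr=S["tcp_pos"][2]+.011
print(w2px("side",[*S["tcp_pos"][:2],zr+.012]), w2px("side",[*S["tcp_pos"][:2],zr-.012]),w2px("side",[.5795,.051,.09]))
g=cv2.convertScaleAbs(s[170:270,252:352,::-1],alpha=2); h=cv2.convertScaleAbs(t[180:280,210:310,::-1],alpha=2)
cv2.imwrite("pics/d5.png",np.hstack([cv2.resize(x,(400,400),interpolation=cv2.INTER_CUBIC) for x in(h,g)]))
E
```

```text
[0.5792 0.0525 0.1231] [-0.1768 -0.1243 -0.9561] 0.6863017625065276
[(array([0.5805, 0.0587, 0.1329]), 0.78)]
[(array([ 0.76  , -0.2485,  0.0008]), 0.74), (array([0.5769, 0.0567, 0.1331]), 0.4)]
[299.0078 192.0679] [299.2896 201.971 ] [299.9671 215.2071]
```

View pics/d5.png

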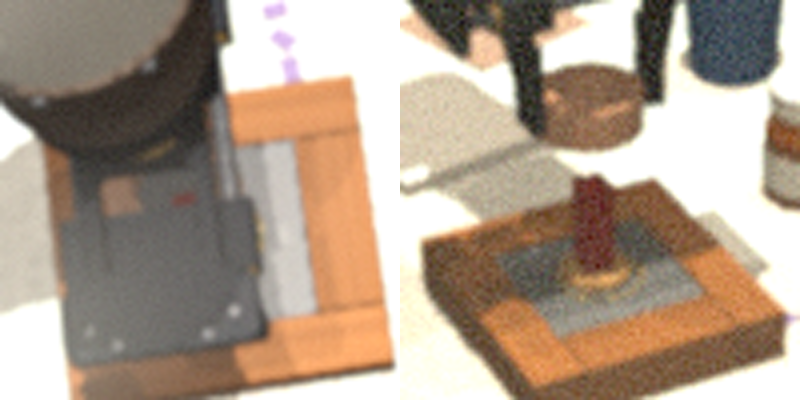

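```bash
python3 - <<'E'
from h import *
a=np.linspace(0,2*np.pi,90)
for dy in(-.004,0,.004,.008):
    P=np.array([w2px("side",[.5792+.03*np.cos(t),.0525+dy+.03*np.sin(t),z]) for t in a for z in(.1221,.1461)])
    q=(P-[252,170])*4; print(dy,q.min(0)+[400,0],q.max(0)+[400,0])
im=cv2.imread("pics/d5.png")[30:230,500:700]
cv2.imwrite("pics/d6.png",cv2.resize(im,(600,600),interpolation=cv2.INTER_CUBIC))
E
```

```text
-0.004 [532.7518  64.4871] [647.5966 160.2838]
0 [530.9821  61.0841] [645.5566 156.5339]
0.004 [529.2215  57.6982] [643.5268 152.8032]
0.008 [527.4698  54.329 ] [641.5073 149.0917]
```

View pics/d6.png

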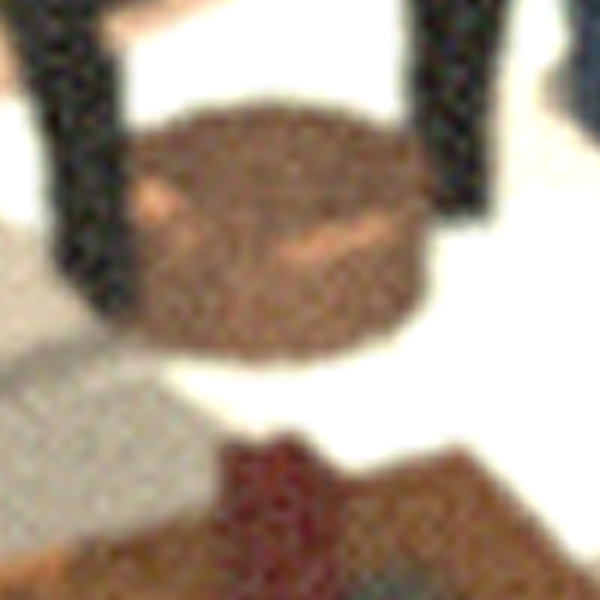

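The ring outline (rows 62.7–150.7 in the crop against 61–156 predicted) puts the ring about 2–4 mm beyond the TCP in y. I shift -4 mm in y and start over the post top, checking the force.

Request:
carry_out(delta_pos=[[0,-0.045,0],[0,-0.045,0.25],[0,-0.045,0.25],[0,-0.045,0.25]], spin=[0,0,0,0], gripper=[0,0,0,0])

```text
time_s: 31.35
tcp_pos: [0.5806, 0.0468, 0.0987]
ee_rot: [[-0.984, -0.178, 0.001], [-0.178, 0.984, -0.0], [-0.001, -0.0, -1.0]]
wrist_force: [-0.3, -0.2, -0.8]
gripper_width: 0.684
```

Request:
carry_out(delta_pos=[[0,0,0.03],[0,0,0.06],[0,0,0.09],[0,0,0.12],[0,0,0.12]], spin=[0,0,0,0,0], gripper=[0,0,0,0,0])

```text
time_s: 31.98
tcp_pos: [0.5798, 0.0468, 0.0857]
ee_rot: [[-0.984, -0.178, -0.001], [-0.178, 0.984, -0.0], [0.001, -0.0, -1.0]]
wrist_force: [0.2, 0.1, -1.1]
gripper_width: 0.686
```

```bash
python3 - <<'E'
from h import *
t=capture("top");s=capture("side"); S=sense()
print(S["tcp_pos"],S["wrist_force"],S["moment"],S["gripper_width"])
g=cv2.convertScaleAbs(s[170:270,252:352,::-1],alpha=2); h=cv2.convertScaleAbs(t[180:280,210:310,::-1],alpha=2)
cv2.imwrite("pics/d7.png",np.hstack([cv2.resize(x,(400,400),interpolation=cv2.INTER_CUBIC) for x in(h,g)]))
E
```

```text
[0.5801 0.0469 0.086 ] [-0.2642 -0.2216 -0.1609] [ 0.0528  0.0124 -0.0311] 0.6855016762594933
```

View pics/d7.png

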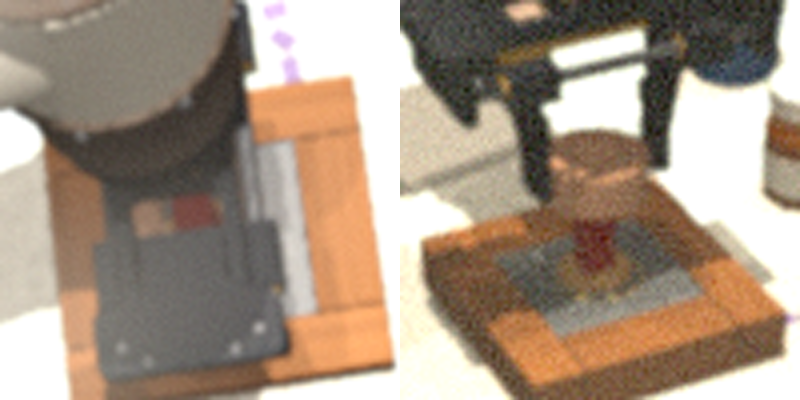

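```bash
python3 - <<'E'
from h import *
for u,z in((132,.109),(172,.109),(172,.09),(222,.09)): print(u,z,px2w("top",210+u/4,180+212/4,z))
im=cv2.imread("pics/d7.png")
cv2.imwrite("pics/d8.png",np.hstack([cv2.resize(im[150:270,100:280],(400,267)),cv2.resize(im[110:290,480:700],(400,267))]))
E
```

```text
132 0.109 [0.5728 0.0761 0.109 ]
172 0.109 [0.5734 0.058  0.109 ]
172 0.09 [0.5782 0.0611 0.09  ]
222 0.09 [0.579  0.0379 0.09  ]
```

View pics/d8.png

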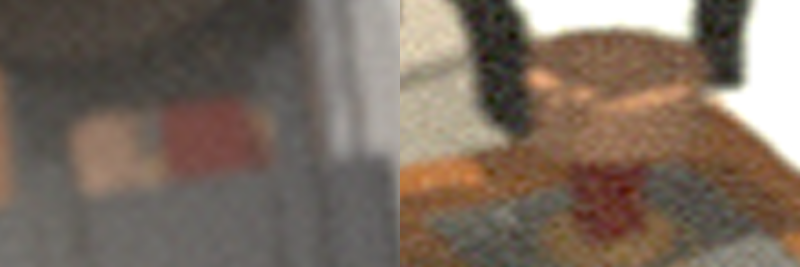

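The top crop shows relative positions directly: ring annulus y 0.0625–0.0761, so centre about 0.046, and post centre about 0.0515. So the shift was wrong, as the side-view estimate disagreed with the top view. I move back +4 mm and go down.

Request:
carry_out(delta_pos=[[0,0.02,0],[0,0.042,0],[0,0.042,0],[0,0.042,0]], spin=[0,0,0,0], gripper=[0,0,0,0])

```text
time_s: 32.58
tcp_pos: [0.5793, 0.0511, 0.0861]
ee_rot: [[-0.984, -0.178, 0.0], [-0.178, 0.984, 0.0], [-0.0, 0.0, -1.0]]
wrist_force: [0.4, -0.8, -1.4]
gripper_width: 0.683
```

Request:
carry_out(delta_pos=[[0,0,0.04],[0,0,0.08],[0,0,0.12],[0,0,0.15],[0,0,0.15]], spin=[0,0,0,0,0], gripper=[0,0,0,0,0])

```text
time_s: 33.2
tcp_pos: [0.5791, 0.051, 0.0706]
ee_rot: [[-0.984, -0.178, -0.001], [-0.178, 0.984, -0.0], [0.001, -0.0, -1.0]]
wrist_force: [-0.1, -0.2, -1.0]
gripper_width: 0.689
```

```bash
python3 - <<'E'
from h import *
t=capture("top");s=capture("side"); S=sense()
print(S["tcp_pos"],S["wrist_force"],S["moment"],S["gripper_width"])
g=cv2.convertScaleAbs(s[190:255,270:335,::-1],alpha=2); h=cv2.convertScaleAbs(t[205:260,230:285,::-1],alpha=2.5)
cv2.imwrite("pics/d9.png",np.hstack([cv2.resize(x,(400,400),interpolation=cv2.INTER_CUBIC) for x in(h,g)]))
E
```

```text
[0.5794 0.0511 0.0711] [-0.2293 -1.074  -0.9381] [ 0.0789 -0.0481 -0.0458] 0.688378671263715
```

View pics/d9.png

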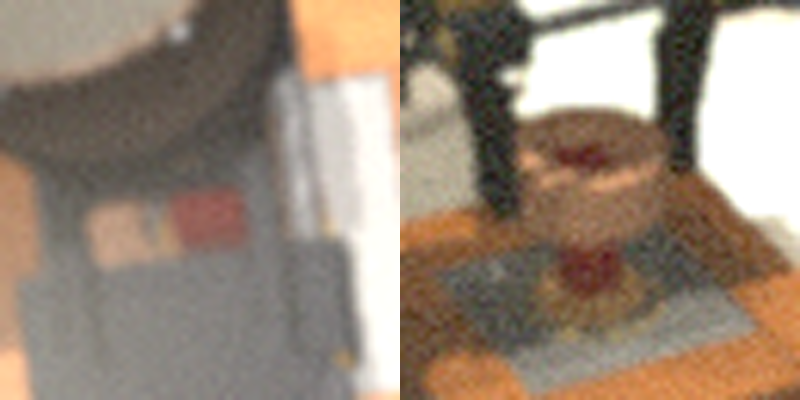

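Both crops show the post inside the ring hole, clear all round (side crop: post top at (582,157) within the rim). I lower the ring to the flange.

Request:
carry_out(delta_pos=[[0,0,0.08],[0,0,0.16],[0,0,0.24],[0,0,0.3],[0,0,0.3]], spin=[0,0,0,0,0], gripper=[0,0,0,0,0])

```text
time_s: 33.92
tcp_pos: [0.5789, 0.0509, 0.0403]
ee_rot: [[-0.984, -0.178, -0.001], [-0.178, 0.984, -0.0], [0.001, -0.0, -1.0]]
wrist_force: [-0.7, 0.0, -0.1]
gripper_width: 0.687
```

Request:
carry_out(delta_pos=[[0,0,0.01],[0,0,0.02],[0,0,0.02]], spin=[0,0,0], gripper=[0,0,0])

```text
time_s: 34.3
tcp_pos: [0.5794, 0.051, 0.0392]
ee_rot: [[-0.984, -0.178, 0.0], [-0.178, 0.984, 0.0], [-0.0, 0.0, -1.0]]
wrist_force: [-0.1, -0.0, -0.9]
gripper_width: 0.685
```

Request:
carry_out(delta_pos=[[0,0,0.01],[0,0,0.02],[0,0,0.02]], spin=[0,0,0], gripper=[0,0,0])

```text
time_s: 34.67
tcp_pos: [0.5792, 0.051, 0.0369]
ee_rot: [[-0.984, -0.178, -0.0], [-0.178, 0.984, -0.0], [0.0, -0.0, -1.0]]
wrist_force: [-1.2, -0.0, -0.6]
gripper_width: 0.683
```

Request:
carry_out(delta_pos=[[0,0,0.012],[0,0,0.012],[0,0,0.012]], spin=[0,0,0], gripper=[0,0,0])

```text
time_s: 35.05
tcp_pos: [0.5794, 0.0511, 0.036]
ee_rot: [[-0.984, -0.178, 0.0], [-0.178, 0.984, 0.0], [-0.0, -0.0, -1.0]]
wrist_force: [0.1, 0.0, 1.4]
gripper_width: 0.686
```

Request:
carry_out(delta_pos=[[0,0,0],[0,0,0],[0,0,0],[0,0,0],[0,0,0]], spin=[0,0,0,0,0], gripper=[100,100,100,100,100])

```text
time_s: 35.67
tcp_pos: [0.5793, 0.051, 0.0359]
ee_rot: [[-0.984, -0.178, 0.0], [-0.178, 0.984, -0.0], [-0.0, -0.0, -1.0]]
wrist_force: [-0.1, 0.0, -0.2]
gripper_width: 0.997
```

Request:
carry_out(delta_pos=[[0,0,-0.3],[0,0,-0.7],[0,0,-1],[0,0,-1]], spin=[0,0,0,0], gripper=[100,100,100,100])

```text
time_s: 36.17
tcp_pos: [0.581, 0.0516, 0.1388]
ee_rot: [[-0.984, -0.178, 0.006], [-0.178, 0.984, 0.002], [-0.006, 0.001, -1.0]]
wrist_force: [0.3, 0.1, -0.9]
gripper_width: 0.994
```

Request:
carry_out(delta_pos=[[0,0.4,-0.2],[0,1,-0.2],[0,1,-0.2],[0,1,-0.2]], spin=[0,0,0,0], gripper=[100,100,100,100])

```text
time_s: 36.67
tcp_pos: [0.5608, 0.1494, 0.1547]
ee_rot: [[-0.984, -0.178, -0.002], [-0.178, 0.984, -0.001], [0.002, -0.001, -1.0]]
wrist_force: [0.0, 0.5, -0.5]
gripper_width: 0.998
```

```bash
python3 - <<'E'
from h import *
t=capture("top");s=capture("side"); S=sense()
print(S["time_s"],S["tcp_pos"],S["wrist_force"],S["gripper_width"])
for c in("side","top"):
    for q in ("post_mid","ring_mid"): print(q,[(np.round(d["centre"],4),round(d["p"],2)) for d in spot_point(c,q)])
g=cv2.convertScaleAbs(s[190:270,265:345,::-1],alpha=2); h=cv2.convertScaleAbs(t[200:280,224:304,::-1],alpha=2)
cv2.imwrite("pics/e1.png",np.hstack([cv2.resize(x,(400,400),interpolation=cv2.INTER_CUBIC) for x in(h,g)]))
E
```

```text
36.775 [0.5612 0.1485 0.155 ] [-0.1272  0.0381 -0.8149] 0.9972519273793946
post_mid [(array([0.5821, 0.0483, 0.0593]), 0.68), (array([ 0.4494, -0.2685,  0.0537]), 0.61)]
ring_mid [(array([0.5794, 0.0539, 0.05  ]), 0.68)]
post_mid [(array([ 0.4472, -0.2809,  0.0485]), 0.92), (array([0.5814, 0.0524, 0.0619]), 0.63)]
ring_mid [(array([0.5764, 0.0538, 0.0473]), 0.97), (array([ 0.5533, -0.2661,  0.0001]), 0.63)]
```

View pics/e1.png

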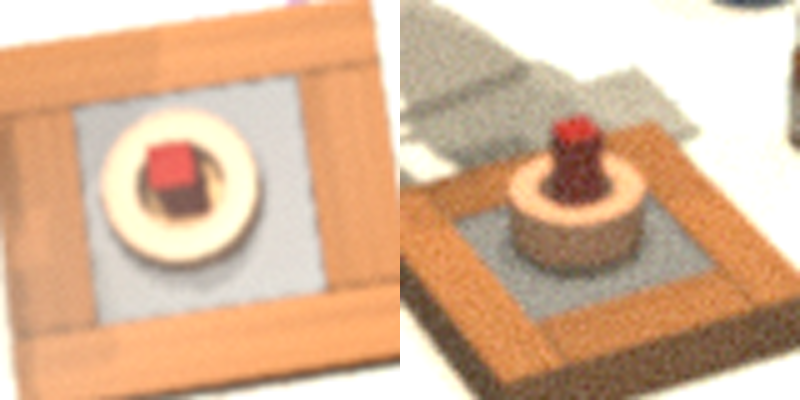

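```bash
python3 -c "
from station import *
print(finish_job())"
```

```text
the job is handed in; nothing more can be done
None
```

The post is plugged into the board and the ring is on it. I handed the job in at about 37 s; `finish_job()` gives no verdict.

**Post:** I took the red post from its holder and slid it over the brass circle under light pressure, at most about 10 N. It dropped into the hole near (0.580, 0.051). I pressed it home until the flange met the pad, at about 10 N, then released it. Before fetching the ring I checked that it stood upright on its own.

**Ring:** I set the napkin ring over the post and let go with about 2 N of contact.

**Last checks:**
- The final pictures show the post upright and the ring lying flat around it, about 3–5 mm off centre by the network's estimates (limit 11 mm). The ring's middle was measured at z 0.047–0.050, against 0.048 expected.
- The gripper was clear of everything, and I kept away from the bystanders. I did not measure their positions again at the end.

**What failed or disagreed:**
- **First ring grasp:** it closed on nothing. The fingertips appeared to end about 20 mm higher than the stated 17 mm ahead of the TCP, so I went lower and the second grasp held.
- **Ring position over the post:** the side-view estimate of where the ring sat in the gripper disagreed with the top view by about 5 mm. I corrected this from the top view before lowering.
- **Hole search:** sliding in the reverse direction dragged and tilted the tool slightly, so I used forward strokes only.

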